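# Hang a slotted kitchen board on its stand

## Robot

A 6-joint arm with a two-finger parallel gripper is mounted at the origin on the work surface. World frame = base frame: x ahead of the robot, y to its left, z up, the work surface at z = 0. Lengths are in m, angles in rad, forces in N, time in s.
With the tool pointing down it reaches from about 0.325 to 0.9 m from the base axis. Payload 6.1 kg.
Tool frame: the origin (TCP) lies at the centre of the arm's flange, where the gripper is bolted on; the fingertips stand 182 mm ahead of it and the grasp point (between the pads) lies r.hold_point_z ahead of it (r.hold_point_z is the distance from the TCP to the grasp point, in m); x points along the fingers, y is the direction in which the jaws open and shut, and the axes are right-handed (so a half turn about x gives the same grasp; the last joint's range is limited). The gripper opens to 87 mm and grips with 3 to 60 N. Pads are 19 mm wide; open, the fingers measure 117 mm over their backs; the gripper's body (75 mm by 190 mm) begins 51 mm behind the grasp point.
Start: joints at [1.07, 0.22, 1.526, -0, 1.395, -0.126], TCP at [0.229, 0.582, 0.405] pointing down, gripper open.
Joint ranges: [-2.98, 2.98], [-0.91, 2.08], [0.09, 2.57], [-1.24, 4.39], [0.2, 2.65], [-2.68, 2.68]. Speed limits (rad/s): [2.57, 2.57, 3.01, 3.14, 3.14, 3.14].

## Interface

Orientations are given as a unit quaternion [x, y, z, w].
In Python, from rig import telemetry, vision, r gives the robot as it stands.
- The arm moves only by the tool send_rows, never from a script. Its argument "series" is a list of rows, each an object with "slide": the shift along the tool's x, y, z scaled (see below), a list of three; "delta_rot": the turn, a rotation vector about the tool's x, y, z scaled (see below), a list of three. In form: [{"slide": [dx, dy, dz], "delta_rot": [ax, ay, az]}, ...]. A call has 1 to 10 rows; each row shifts and turns the pose as measured when the row begins, along the tool's axes as they then stand; what a row does not reach is not made up. The controller multiplies each number of a shift by 0.1 m and each number of a turn by 120 degrees. A row lasts 1/8 s, in which the tool goes at most 62.5 mm and 10.7 degrees, less where a joint would pass 70% of its speed; a pose out of reach is approached as far as the arm can. A call with a number of a shift or a turn outside -1 to 1 is refused whole. A call with a gripper value outside its range is refused whole. "claw" is the opening, from -1 (shut) to 1 (fully open), set as the call begins (left out, the last holds). The fingers move at their own pace and stop on an object; "squeeze" is the grip in N (left out, the last holds). Time passes only in rows, so rows that do not move let the fingers close. It gives the time, the measured TCP pose, the force and the opening at its end, in the units of the state.
- telemetry.get_obs(): the state, without advancing time (a new reading comes with each control period).
- vision.camera(name): name is "scene" or "top"; returns the picture (480x640x3 uint8, red, green, blue); there is no depth.
- vision.calibration(name): a dict with "fx", "fy", "cx", "cy" (pixels), "R" (3x3) and "t" (3): a world point X has camera coordinates R X + t. Camera axes: x right, y down, z forward; pixel columns grow to the right and rows downward; lengths in m; the calibration is good to about 2 mm. A picture is of the moment at which its call begins. calibration takes no time and is no camera call.
- r.hand_in(): hands the job in, once; it reports no verdict.
Trained networks look in the newest picture that a camera, given by its name, has taken for a name from the list of things; names that differ only in an ending like _2 or _b are one class to them, and where a whole thing is asked for, a point or a joint stands for the part that bears it (a point fixed in the world has none). Each returns a list of dicts, best first, with "conf" (0 to 1); they miss things now and then, are a little off and sometimes report something else, mostly with a low value. They report only what shows in the picture. A call takes as long as a camera call. They do not tell look-alikes from the thing itself.
- vision.search_frame(camera, label): "at" ([x, y, z] in m, in the coordinates of the camera as it stood for that picture, good to about 4 mm: the middle of the surface that is visible of it).
- vision.outline_of(camera, label): "pixels" (480x640 bool, what is visible of it).
- vision.tip_of(camera, label): "at" ([x, y, z] in m, in the coordinates of the camera as it stood for that picture, good to about 4 mm: a listed point, or the origin of a listed thing).
The state is a dict: "time_s": time; "joints": joint angles; "dq": joint speeds; "tau": joint torques, N m; "tool_pos": TCP position; "ee_rot": TCP orientation; "force": force on the tool from outside, world axes, zero at the start; "wrist_torque": the same for the moment, N m; "width": finger opening in m.
Only numpy, scipy, OpenCV 4.12 (cv2) and the standard library are available. Lean on these libraries where they do the work, as an engineer would, in place of code of your own. Each camera call takes 0.05 s, during which the arm holds its last target.

## Task

Take the small slotted board out of its upright rack and hang it up on the steel stand by its L-shaped slot: feel for the height of the stand's pin, slide the slot sideways over the pin as far as it goes, let the board drop so that the pin seats in the slot's pocket, and let go, leaving it hanging upright and still. Never press or knock the board hard against the stand (20 N is too much), and leave the bowl, mug, jar and peeler where they are.

Things in the scene. Friction and masses are not known exactly. Their poses are not given: they have to be found in the camera images.
- board_center (a point): Centre of the grey plastic board, 70 mm above its lower edge, on the line of the slot's pocket. Board: 10 mm thick (x, its normal), 130 mm wide (y: +66, -64 mm from here), 140 mm tall (z), 0.14 to 0.28 kg. It starts upright in the rack, its lower 45 mm between the cheeks. Grip it from above by the middle of its top edge, across its thickness.
- board_mouth (a point): Open mouth of the board's L-shaped slot, on its +y side edge (half-way through the thickness), 76 mm above the lower edge. From here a level channel 13 mm high, right through the thickness, runs 72.5 mm along the board's -y to a closed end, 6.5 mm past the line through board_center. Its last 13 mm widen upwards into the pocket.
- board_seat (a point): Where the pin's axis lies in the board when it hangs properly: in the pocket at the slot's inner end, 88 mm above the lower edge, 18 mm above board_center. The pocket is 13 mm wide, centred here, with a flat top 92 mm above the lower edge, 9.5 mm above the channel's roof. Axes as the board's.
- board: The same board, origin at the middle of its thickness on its lower edge, below the pocket; x its normal, y towards the slot's open mouth, z up.
- rack: Fixed light-wood rack: plank 100 by 150 mm, 12 mm thick, with four upright cheeks 45 mm tall (tops 57 mm above the table) forming one groove 14 mm wide along its y through its middle. Origin at the centre of the underside. The board stands in the groove on the plank and lifts straight up out of it.
- stand: Fixed dark steel stand, origin at the centre of the underside of its base plate (120 mm in x, 200 mm in y, 12 mm thick). A post of 16 mm diameter, its top 174 mm above the table, stands at x +30, y +85 mm. A clamp on it, set by hand and tight, carries a level cross arm (12 mm thick, along y at x +30 mm, from the post to y -7 mm) that ends in the pin.
- stand_under_pin (a point): Point on top of the base plate, straight below the pin, 12 mm above the table; axes as the stand's. The level 8 mm pin lies along x, free from x -23 (16 mm head beyond) to +24 mm (arm). Its axis is 118 to 150 mm above the table: not measured, find it by lowering the board's lower edge gently on to it. The board hangs best at x 0, normal along x; it may come in from either side.
- bowl: Steel bowl, 170 mm wide, 75 mm tall, not part of the job. Origin under its centre.
- mug: White mug, 76 mm wide, 90 mm tall, not part of the job. Origin under its centre.
- jar: Glass jar, 70 mm wide, 110 mm tall, not part of the job. Origin under its centre.
- peeler: Vegetable peeler lying on the table, about 130 mm long, 12 mm high, not part of the job. Origin on the table under its middle.
There are look-alikes about, which are no part of the job. There is more than one size of the board; the job needs the smallest.

How it is judged:
By the outcome, as a careful person would: the job done as asked, in the order asked, and still so for the second after the job is handed in, with the robot touching nothing.
It also fails if it takes over 58 s, if anything falls off the work surface, if the arm or the gripper's body presses on something with over 40 N, if the wrist force passes 120 N, or if a joint passes its speed limit or range.

## Working session

There is one attempt and no reset: what is moved stays moved. The work goes in short steps, Python scripts to look and compute and a tool call to move; the robot and the scene stay as the last step left them, time stands still between calls to the robot, and variables do not carry over. Pictures are saved under pics/ and viewed, and the job is handed in when it is done.

Besides the shell and the picture viewer there is one more tool, called after "Call:" by a JSON object that holds its "op" and its "data", one argument or row to a line. send_rows: Moves the arm, as the interface text tells. Its arguments: {"type":"object","properties":{"series":{"type":"array"},"claw":{"type":"number"},"squeeze":{"type":"number"}},"required":["series"]}

```bash
mkdir -p pics; ls
python3 - <<'E'
from rig import telemetry, vision, r
import cv2
print(telemetry.get_obs()); print(r.hold_point_z)
for c in ("scene","top"):
    im=vision.camera(c); cv2.imwrite(f"pics/{c}0.png",im[:,:,::-1])
    k=vision.calibration(c); print(c,k)
E
```

```text
pics
{'time_s': 0.0, 'joints': array([ 1.06987622e+00,  2.21238499e-01,  1.52763614e+00,  1.53873976e-06,
        1.39468632e+00, -1.26075977e-01]), 'dq': array([ 3.10913140e-04,  9.59273265e-05,  5.42832484e-04,  8.20255589e-04,
        1.70971842e-03, -6.39039065e-04]), 'tau': array([-2.12870589e-03, -4.94600093e+01, -3.87376821e+01,  6.96454500e-02,
        5.70202852e-02, -1.55381413e-04]), 'tool_pos': array([0.22868628, 0.58136464, 0.40361599]), 'ee_rot': array([ 0.1310911 ,  0.69493857, -0.13241474,  0.69450834]), 'force': array([-0.03128173,  0.54891095,  0.28499777]), 'wrist_torque': array([ 0.02246801,  0.02852251, -0.00570094]), 'width': 0.08706750127861707}
0.1635
scene {'fx': 454.6847668977087, 'fy': 454.6847668977087, 'cx': 324.71136071613336, 'cy': 236.52918693260165, 'R': array([[-0.8507459 ,  0.52553446, -0.00670363],
       [ 0.40402087,  0.64577302, -0.6478768 ],
       [-0.33615256, -0.55388694, -0.76171564]]), 't': array([ 0.455944  , -0.18951332,  1.16302827])}
top {'fx': 504.0711745728902, 'fy': 504.0711745728902, 'cx': 320.9633511119131, 'cy': 244.53134395462826, 'R': array([[-0.01454158, -0.99986375, -0.00781189],
       [-0.99219869,  0.01539666, -0.12371221],
       [ 0.12381564,  0.00595198, -0.99228739]]), 't': array([0.07473962, 0.57590197, 1.17704791])}
```

View pics/scene0.png

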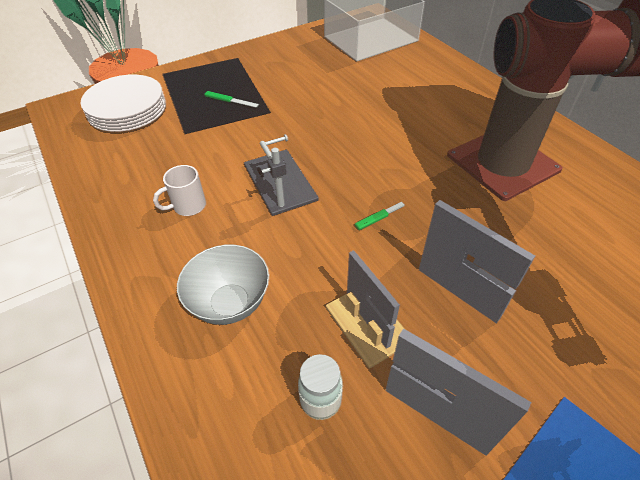

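View pics/top0.png

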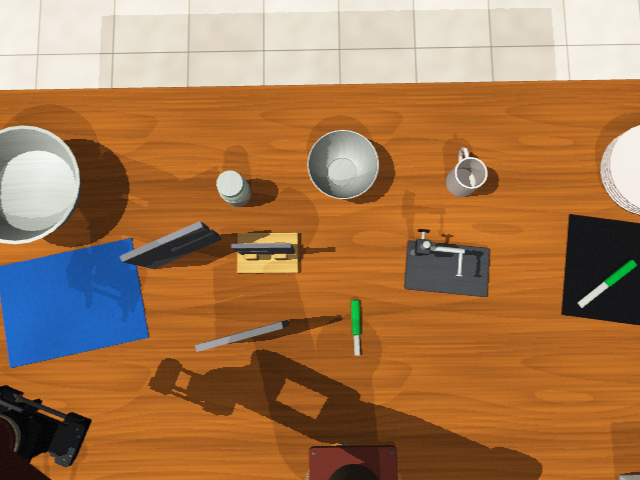

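```bash
cat > h.py <<'E'
from rig import telemetry, vision, r
import numpy as np, cv2
def w(c,p):
    k=vision.calibration(c); return np.array(k["R"]).T@(np.array(p)-np.array(k["t"]))
def px(c,X):
    k=vision.calibration(c); p=np.array(k["R"])@np.array(X)+np.array(k["t"]); return k["fx"]*p[0]/p[2]+k["cx"],k["fy"]*p[1]/p[2]+k["cy"]
E
python3 - <<'E'
from h import *
np.set_printoptions(precision=4,suppress=True)
for c in ("scene","top"):
    for l in ("board_center","board_mouth","board_seat","board","rack","stand","stand_under_pin"):
        for d in vision.tip_of(c,l): 
            X=w(c,d["at"]); print(c,l,round(d["conf"],2),X,np.round(px(c,X)))
print(telemetry.get_obs()["time_s"])
E
```

```text
scene board_center 0.63 [0.3696 0.2314 0.0948] [467. 262.]
scene board_center 0.61 [0.5692 0.403  0.0999] [448. 396.]
scene board_center 0.59 [0.5613 0.1971 0.0814] [371. 300.]
scene board_mouth 0.95 [0.6046 0.3143 0.1053] [393. 359.]
scene board_mouth 0.78 [0.5654 0.2616 0.0853] [391. 327.]
scene board_mouth 0.63 [0.3489 0.3254 0.1028] [515. 291.]
scene board_mouth 0.38 [0.5632 0.1985 0.0948] [371. 297.]
scene board_seat 0.83 [0.5655 0.1954 0.0961] [369. 296.]
scene board_seat 0.76 [0.3701 0.2351 0.1222] [472. 255.]
scene board_seat 0.72 [0.5706 0.3997 0.1194] [449. 390.]
scene board 0.91 [0.5644 0.1965 0.0106] [367. 321.]
scene board 0.74 [0.374  0.2361 0.0035] [456. 293.]
scene board 0.56 [ 0.5677  0.4048 -0.0016] [437. 420.]
scene rack 0.74 [ 0.5618  0.1981 -0.0012] [368. 324.]
scene stand 0.58 [ 0.5184 -0.2387 -0.0022] [280. 183.]
scene stand_under_pin 0.75 [ 0.5191 -0.2415  0.0072] [279. 179.]
top board_center 0.86 [0.5678 0.4025 0.0966] [174. 248.]
top board_center 0.8 [0.3741 0.232  0.0981] [248. 332.]
top board_mouth 0.75 [0.3489 0.3205 0.1098] [207. 345.]
top board_mouth 0.74 [0.5606 0.2656 0.0914] [234. 250.]
top board_mouth 0.67 [0.6043 0.32   0.1065] [209. 231.]
top board_seat 0.83 [0.5695 0.4055 0.1276] [168. 245.]
top board_seat 0.78 [0.5667 0.1978 0.1039] [263. 246.]
top board_seat 0.76 [0.3676 0.2302 0.1284] [247. 336.]
top board 0.93 [0.5695 0.4013 0.0024] [186. 251.]
top board 0.9 [0.5613 0.1945 0.0137] [269. 253.]
top board 0.56 [0.3699 0.2349 0.0031] [253. 332.]
top rack 0.61 [ 0.5597  0.1981 -0.0006] [268. 254.]
top stand 0.71 [ 0.5186 -0.2376 -0.0035] [445. 268.]
top stand_under_pin 0.59 [ 0.5176 -0.2427  0.0087] [448. 268.]
top stand_under_pin 0.37 [ 0.5564  0.1977 -0.0008] [268. 255.]
0.8
```

Run:
```python
import cv2
a=cv2.imread("pics/scene0.png"); b=cv2.imread("pics/top0.png")
cv2.imwrite("pics/s_crop.png",cv2.resize(a[230:380,310:420],None,fx=5,fy=4.5,interpolation=2)[:600])
cv2.imwrite("pics/s_crop2.png",cv2.resize(a[120:220,230:340],None,fx=6,fy=6,interpolation=2))
cv2.imwrite("pics/t_crop.png",cv2.resize(b[215:305,215:310],None,fx=6,fy=6,interpolation=2))
cv2.imwrite("pics/t_crop2.png",cv2.resize(b[215:305,395:500],None,fx=6,fy=6,interpolation=2))
```

```text
(no output)
```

View pics/s_crop.png

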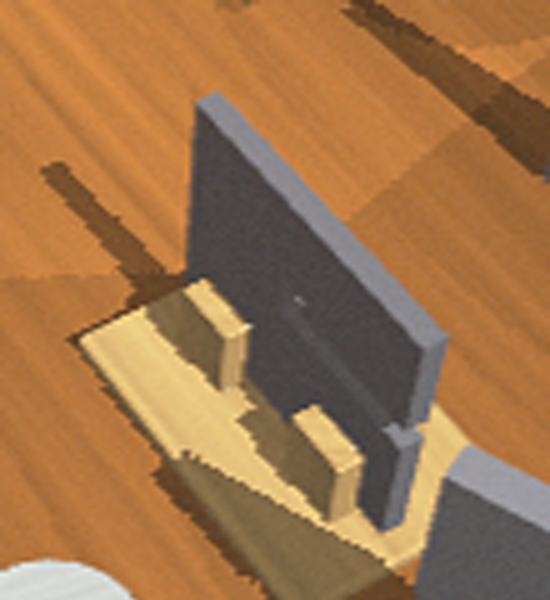

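View pics/s_crop2.png

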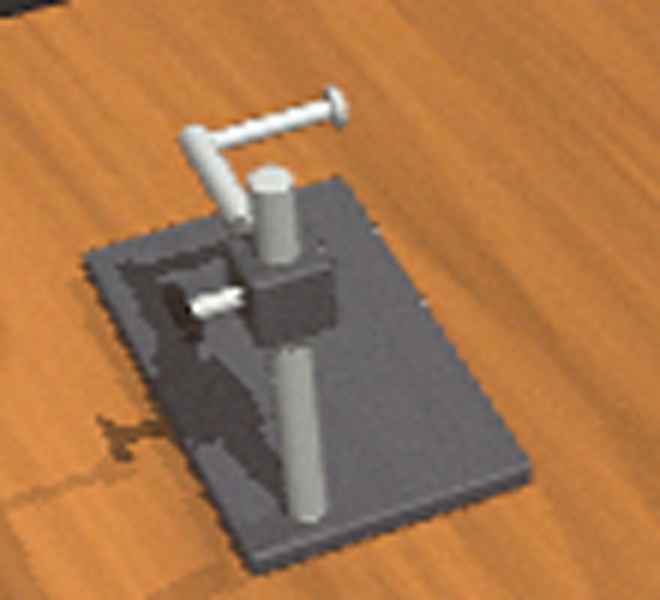

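View pics/t_crop.png

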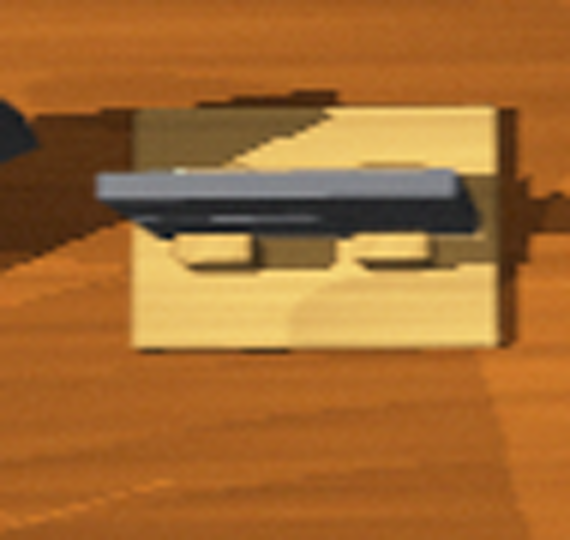

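View pics/t_crop2.png

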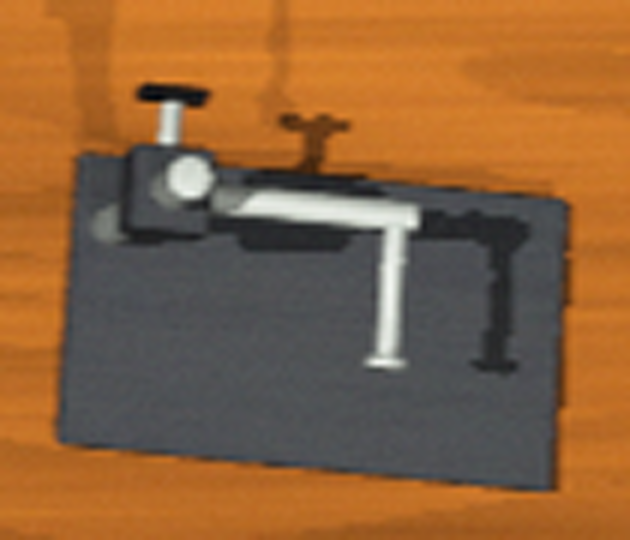

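```bash
cat >> h.py <<'E'
def ray(c,u,v,z):
    k=vision.calibration(c); R=np.array(k["R"]);o=-R.T@np.array(k["t"])
    d=R.T@np.array([(u-k["cx"])/k["fx"],(v-k["cy"])/k["fy"],1]); return o+d*(z-o[2])/d[2]
np.set_printoptions(precision=4,suppress=True)
E
python3 - <<'E'
from h import *
f=lambda u,v,u0,v0,z:ray("top",u/6+u0,v/6+v0,z)
print("boardtop",[f(u,v,215,215,.152)[:2] for u,v in((97,172),(457,170),(460,197),(100,200))])
print("rack",[f(u,v,215,215,.012)[:2] for u,v in((133,107),(497,107),(499,346),(132,347))])
s=[f(u,v,395,215,.012)[:2] for u,v in((80,155),(568,200),(554,488),(60,440))]
print("stand",s,np.mean(s,0))
for i,j in((0,1),(3,2)):
    d=s[i]-s[j];print(np.linalg.norm(d),np.degrees(np.arctan2(-d[0],d[1])))
for i,j in((0,3),(1,2)):
    d=s[i]-s[j];print(np.linalg.norm(d),np.degrees(np.arctan2(d[1],d[0])))
for z in(.118,.134,.150): print("pin head,arm",z,f(385,362,395,215,z),f(394,228,395,215,z))
from scipy.spatial.transform import Rotation as Ro
o=telemetry.get_obs(); print(Ro.from_quat(o["ee_rot"]).as_matrix())
for c,l in(("top","mug"),("top","bowl"),("top","jar"),("top","peeler")):
    for d in vision.tip_of(c,l)[:2]: print(l,w(c,d["at"]),d["conf"])
E
```

```text
boardtop [array([0.5674, 0.2609]), array([0.5661, 0.1302]), array([0.5562, 0.1292]), array([0.5572, 0.2598])]
rack [array([0.6122, 0.2723]), array([0.6099, 0.1228]), array([0.5117, 0.1228]), array([0.5135, 0.2722])]
stand [array([ 0.5858, -0.1483]), array([ 0.5642, -0.3462]), array([ 0.4475, -0.3341]), array([ 0.4698, -0.136 ])] [ 0.5168 -0.2412]
0.1991567184714763 -6.223388392387714
0.19932734041683117 -6.400698719015585
0.11666524857393445 -6.027327148572138
0.11728279240751968 -5.945471684552178
pin head,arm 0.118 [ 0.493  -0.2403  0.118 ] [ 0.5428 -0.2461  0.118 ]
pin head,arm 0.134 [ 0.4921 -0.2361  0.134 ] [ 0.5412 -0.2417  0.134 ]
pin head,arm 0.15 [ 0.4911 -0.2318  0.15  ] [ 0.5395 -0.2374  0.15  ]
[[-0.      0.3661  0.9306]
 [-0.      0.9306 -0.3661]
 [-1.     -0.      0.    ]]
mug [ 0.7352 -0.286  -0.0011] 0.97
bowl [0.7674 0.0114 0.0005] 0.79
jar [0.7183 0.2751 0.006 ] 0.84
peeler [ 0.3745 -0.0147  0.0029] 0.78
```

Run:
```python
from h import *
P=[]
for c in("top","scene"):
    k=vision.calibration(c); P.append(k)
def tri(a,b):
    Ps=[np.array([[k["fx"],0,k["cx"]],[0,k["fy"],k["cy"]],[0,0,1]])@np.c_[k["R"],k["t"]] for k in P]
    X=cv2.triangulatePoints(Ps[0],Ps[1],np.array(a,float),np.array(b,float)); return (X[:3]/X[3]).ravel()
X=tri((385/6+395,362/6+215),(337/6+230,107/6+120)); print("head",X)
X=tri((394/6+395,222/6+215),(207/6+230,143/6+120)); print("armend",X, px("scene",X))
for z in (.118,.126,.134,.142,.15): print(z,np.array(px("scene",(.493,-.238,z))), np.array(px("top",(.493,-.238,z))),np.array(px("top",(.541,-.243,z))),np.array(px("scene",(.541,-.243,z))))
print((385/6+395,362/6+215),(337/6+230,107/6+120),(394/6+395,228/6+215),(207/6+230,143/6+120))
```

```text
head [ 0.492  -0.2383  0.1239]
armend [ 0.5439 -0.2441  0.1247] (np.float64(264.1783808859607), np.float64(143.78241159223825))
0.118 [285.6231 140.0687] [458.1112 275.3657] [459.317  253.8394] [265.8502 145.9761]
0.126 [285.3689 137.2187] [459.0622 275.1371] [460.2716 253.4591] [265.4746 143.1241]
0.134 [285.1117 134.3349] [460.027  274.9052] [461.2398 253.0734] [265.0944 140.2378]
0.142 [284.8515 131.4167] [461.0057 274.67  ] [462.222  252.6821] [264.7096 137.3166]
0.15 [284.5881 128.4635] [461.9986 274.4313] [463.2185 252.2851] [264.3202 134.3598]
(459.1666666666667, 275.3333333333333) (286.1666666666667, 137.83333333333334) (460.6666666666667, 253.0) (264.5, 143.83333333333334)
```

```bash
cat >> h.py <<'E'
from scipy.spatial.transform import Rotation as Ro
def Rt(yaw): # tool pointing down, tool y at heading yaw deg
    a=np.radians(yaw); y=np.array([np.cos(a),np.sin(a),0]); x=np.array([0,0,-1.]); return np.c_[x,y,np.cross(x,y)]
def plan(p,yaw,n):
    o=telemetry.get_obs(); p0=np.array(o["tool_pos"]); R=Ro.from_quat(o["ee_rot"])
    rv=(R.inv()*Ro.from_matrix(Rt(yaw))).as_rotvec(); 
    print("t",o["time_s"],"pos",p0,"rv",np.degrees(rv),"F",o["force"],"w",o["width"])
    for i in range(n):
        Ri=R*Ro.from_rotvec(rv*i/n)
        print(np.round(Ri.inv().apply((np.array(p)-p0)/n)/0.1,3),np.round(np.degrees(rv)/n/120,4))
E
python3 - <<'E'
from h import *
plan((.562,.195,.40),0,9)
E
```

```text
t 1.0 pos [0.2288 0.5816 0.4047] rv [68.5265 -0.0014  0.0005] F [ 0.379  -0.2585 -0.0929] w 0.08705505437986248
[ 0.005 -0.264  0.502] [ 0.0635 -0.      0.    ]
[ 0.005 -0.195  0.532] [ 0.0635 -0.      0.    ]
[ 0.005 -0.123  0.554] [ 0.0635 -0.      0.    ]
[ 0.005 -0.049  0.565] [ 0.0635 -0.      0.    ]
[0.005 0.027 0.566] [ 0.0635 -0.      0.    ]
[0.005 0.101 0.558] [ 0.0635 -0.      0.    ]
[0.005 0.174 0.54 ] [ 0.0635 -0.      0.    ]
[0.005 0.244 0.512] [ 0.0635 -0.      0.    ]
[0.005 0.31  0.475] [ 0.0635 -0.      0.    ]
```

Call:
{"op": "send_rows", "data": {
  "series": [
    {"slide": [0,-0.264,0.502],"delta_rot": [0.0635,0,0]},
    {"slide": [0,-0.195,0.532],"delta_rot": [0.0635,0,0]},
    {"slide": [0,-0.123,0.554],"delta_rot": [0.0635,0,0]},
    {"slide": [0,-0.049,0.565],"delta_rot": [0.0635,0,0]},
    {"slide": [0,0.027,0.566],"delta_rot": [0.0635,0,0]},
    {"slide": [0,0.101,0.558],"delta_rot": [0.0635,0,0]},
    {"slide": [0,0.174,0.54],"delta_rot": [0.0635,0,0]},
    {"slide": [0,0.244,0.512],"delta_rot": [0.0635,0,0]},
    {"slide": [0,0.31,0.475],"delta_rot": [0.0635,0,0]}
  ],
  "claw": 1
}}

```text
time_s: 2.12
tool_pos: [0.5632, 0.1816, 0.4061]
ee_rot: [0.51, 0.492, -0.506, 0.492]
force: [0.3, -0.6, 0.6]
width: 0.087
```

Run:
```python
from h import *
plan((.562,.195,.40),0,2)
```

```text
t 2.125 pos [0.5632 0.1816 0.4061] rv [-1.8043 -0.215  -0.2392] F [ 0.2959 -0.5603  0.5655] w 0.08700737396179124
[ 0.031 -0.008 -0.067] [-0.0075 -0.0009 -0.001 ]
[ 0.031 -0.007 -0.067] [-0.0075 -0.0009 -0.001 ]
```

Call:
{"op": "send_rows", "data": {
  "series": [
    {"slide": [0.06,-0.015,-0.135],"delta_rot": [-0.015,-0.002,-0.002]},
    {"slide": [0.3,0,0],"delta_rot": [0,0,0]},
    {"slide": [0.3,0,0],"delta_rot": [0,0,0]}
  ]
}}

```text
time_s: 2.5
tool_pos: [0.5653, 0.1925, 0.3416]
ee_rot: [0.503, 0.497, -0.499, 0.5]
force: [1.2, -0.1, -0.3]
width: 0.087
```

Run:
```python
from h import *
plan((.562,.195,.3025),0,2)
cv2.imwrite("pics/s1.png",vision.camera("scene")[:,:,::-1])
```

```text
t 2.5 pos [0.5653 0.1925 0.3416] rv [-0.267  -0.0364 -0.3701] F [ 1.2217 -0.1093 -0.3299] w 0.08703568384461183
[ 0.196 -0.018 -0.012] [-0.0011 -0.0002 -0.0015]
[ 0.196 -0.017 -0.012] [-0.0011 -0.0002 -0.0015]
```

View pics/s1.png

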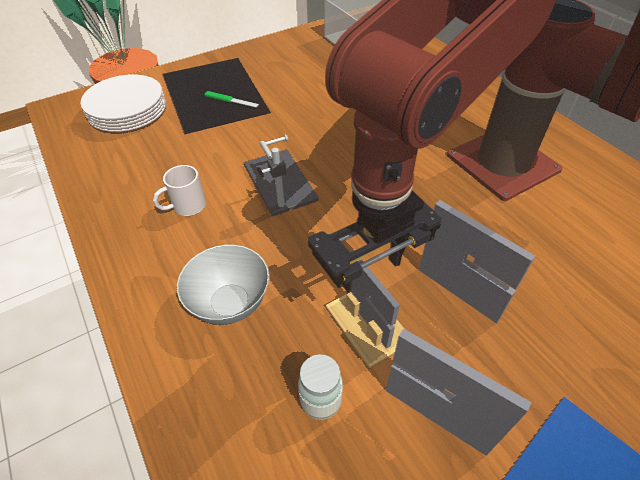

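The picture shows the gripper straddling the small board in the rack (about pixel 375,290), clear of the larger look-alikes. I'll lower and settle.

Call:
{"op": "send_rows", "data": {
  "series": [
    {"slide": [0.2,-0.018,-0.012],"delta_rot": [-0.001,0,-0.0015]},
    {"slide": [0.18,-0.01,-0.01],"delta_rot": [-0.001,0,-0.0015]},
    {"slide": [0,0,0],"delta_rot": [0,0,0]}
  ]
}}

```text
time_s: 2.92
tool_pos: [0.5597, 0.1968, 0.2966]
ee_rot: [0.497, 0.503, -0.501, 0.499]
force: [-1.0, -0.1, 0.4]
width: 0.0868
```

Run:
```python
from h import *
plan((.562,.195,.3025),0,1)
```

```text
t 2.925 pos [0.5597 0.1968 0.2966] rv [0.225  0.0224 0.4757] F [-0.9926 -0.0826  0.3859] w 0.08682133262545605
[-0.059  0.023  0.018] [0.0019 0.0002 0.004 ]
```

Call:
{"op": "send_rows", "data": {
  "series": [
    {"slide": [-0.05,0.022,0.018],"delta_rot": [0.0019,0,0.004]},
    {"slide": [0,0,0],"delta_rot": [0,0,0]},
    {"slide": [0,0,0],"delta_rot": [0,0,0]}
  ]
}}

```text
time_s: 3.3
tool_pos: [0.5631, 0.1951, 0.3046]
ee_rot: [0.501, 0.499, -0.499, 0.501]
force: [0.7, -0.8, 0.4]
width: 0.0871
```

Run:
```python
from h import *
plan((.562,.195,.3025),0,1)
```

```text
t 3.3 pos [0.5631 0.1951 0.3046] rv [-0.0059 -0.0275 -0.2882] F [ 0.6545 -0.7658  0.3994] w 0.08710944462383957
[ 0.021 -0.011  0.002] [-0.     -0.0002 -0.0024]
```

Call:
{"op": "send_rows", "data": {
  "series": [
    {"slide": [0.015,-0.008,0],"delta_rot": [0,0,-0.002]},
    {"slide": [0,0,0],"delta_rot": [0,0,0]},
    {"slide": [0,0,0],"delta_rot": [0,0,0]},
    {"slide": [0,0,0],"delta_rot": [0,0,0]},
    {"slide": [0,0,0],"delta_rot": [0,0,0]},
    {"slide": [0,0,0],"delta_rot": [0,0,0]}
  ],
  "claw": -1,
  "squeeze": 25
}}

```text
time_s: 4.05
tool_pos: [0.5625, 0.195, 0.3037]
ee_rot: [0.501, 0.5, -0.5, 0.5]
force: [-0.9, 0.2, -0.2]
width: 0.0348
```

Run:
```python
from h import *
plan((.562,.195,.3025),0,1)
```

```text
t 4.05 pos [0.5625 0.195  0.3037] rv [-0.0214 -0.039  -0.0881] F [-0.8603  0.1715 -0.1952] w 0.03481373619897223
[ 0.012 -0.005  0.   ] [-0.0002 -0.0003 -0.0007]
```

Settles nicely; the fingers are still closing.

Call:
{"op": "send_rows", "data": {
  "series": [
    {"slide": [0,0,0],"delta_rot": [0,0,0]},
    {"slide": [0,0,0],"delta_rot": [0,0,0]},
    {"slide": [0,0,0],"delta_rot": [0,0,0]},
    {"slide": [0,0,0],"delta_rot": [0,0,0]},
    {"slide": [0,0,0],"delta_rot": [0,0,0]}
  ]
}}

```text
time_s: 4.68
tool_pos: [0.5625, 0.195, 0.3036]
ee_rot: [0.501, 0.5, -0.5, 0.5]
force: [0.4, -0.3, 0.4]
width: 0.0095
```

Run:
```python
from h import *
plan((.562,.195,.3025),0,1)
cv2.imwrite("pics/t1.png",vision.camera("top")[:,:,::-1])
```

```text
t 4.675 pos [0.5625 0.195  0.3036] rv [-0.0158 -0.0364 -0.0832] F [ 0.3752 -0.2501  0.3999] w 0.009497437778112017
[ 0.011 -0.005  0.   ] [-0.0001 -0.0003 -0.0007]
```

Call:
{"op": "send_rows", "data": {
  "series": [
    {"slide": [-0.1,0,0],"delta_rot": [0,0,0]},
    {"slide": [-0.3,0,0],"delta_rot": [0,0,0]},
    {"slide": [-0.4,0,0],"delta_rot": [0,0,0]},
    {"slide": [-0.4,0,0],"delta_rot": [0,0,0]},
    {"slide": [-0.4,0,0],"delta_rot": [0,0,0]},
    {"slide": [-0.2,0,0],"delta_rot": [0,0,0]}
  ],
  "squeeze": 40
}}

```text
time_s: 5.48
tool_pos: [0.5615, 0.1946, 0.4887]
ee_rot: [-0.5, -0.5, 0.501, -0.499]
force: [-0.4, -0.4, -1.8]
width: 0.0099
```

Run:
```python
from h import *
plan((.518,-.256,.500),-6.1,9)
cv2.imwrite("pics/s2.png",vision.camera("scene")[:,:,::-1])
```

```text
t 5.475 pos [0.5615 0.1946 0.4887] rv [6.0592 0.0235 0.1109] F [-0.383  -0.3857 -1.7901] w 0.009920134171329833
[-0.012 -0.048  0.501] [0.0056 0.     0.0001]
[-0.012 -0.042  0.501] [0.0056 0.     0.0001]
[-0.012 -0.036  0.502] [0.0056 0.     0.0001]
[-0.012 -0.03   0.502] [0.0056 0.     0.0001]
[-0.012 -0.024  0.502] [0.0056 0.     0.0001]
[-0.012 -0.019  0.503] [0.0056 0.     0.0001]
[-0.012 -0.013  0.503] [0.0056 0.     0.0001]
[-0.012 -0.007  0.503] [0.0056 0.     0.0001]
[-0.012 -0.001  0.503] [0.0056 0.     0.0001]
```

View pics/s2.png

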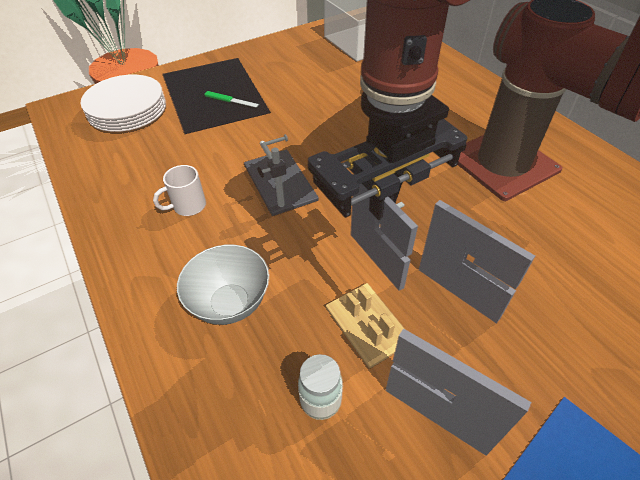

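Call:
{"op": "send_rows", "data": {
  "series": [
    {"slide": [-0.02,-0.04,0.25],"delta_rot": [0.006,0,0]},
    {"slide": [-0.02,-0.04,0.5],"delta_rot": [0.006,0,0]},
    {"slide": [-0.012,-0.04,0.55],"delta_rot": [0.006,0,0]},
    {"slide": [-0.012,-0.035,0.55],"delta_rot": [0.006,0,0]},
    {"slide": [-0.012,-0.03,0.55],"delta_rot": [0.006,0,0]},
    {"slide": [-0.012,-0.025,0.55],"delta_rot": [0.006,0,0]},
    {"slide": [-0.012,-0.02,0.55],"delta_rot": [0.005,0,0]},
    {"slide": [-0.012,-0.01,0.45],"delta_rot": [0.005,0,0]},
    {"slide": [0,0,0.25],"delta_rot": [0.004,0,0]},
    {"slide": [0,0,0.1],"delta_rot": [0,0,0]}
  ]
}}

```text
time_s: 6.78
tool_pos: [0.5121, -0.2453, 0.4994]
ee_rot: [0.526, 0.474, -0.525, 0.472]
force: [0.2, -0.5, -1.2]
width: 0.0096
```

Run:
```python
from h import *
plan((.518,-.256,.500),-6.1,2)
```

```text
t 6.775 pos [ 0.5121 -0.2453  0.4994] rv [ 0.0367 -0.1461  0.0289] F [ 0.2126 -0.5032 -1.2357] w 0.009601910933373078
[-0.003  0.035  0.05 ] [ 0.0002 -0.0006  0.0001]
[-0.003  0.035  0.05 ] [ 0.0002 -0.0006  0.0001]
```

Call:
{"op": "send_rows", "data": {
  "series": [
    {"slide": [0.12,0.03,0.05],"delta_rot": [0,-0.0006,0]},
    {"slide": [0.15,0.03,0.05],"delta_rot": [0,0,0]},
    {"slide": [0.15,0,0],"delta_rot": [0,0,0]},
    {"slide": [0,0,0],"delta_rot": [0,0,0]},
    {"slide": [0,0,0],"delta_rot": [0,0,0]}
  ]
}}

```text
time_s: 7.4
tool_pos: [0.5178, -0.2533, 0.4522]
ee_rot: [0.525, 0.476, -0.525, 0.472]
force: [0.3, -0.7, -0.7]
width: 0.0098
```

Run:
```python
from h import *
plan((.518,-.256,.45),-6.1,1)
a=vision.camera("scene");b=vision.camera("top")
cv2.imwrite("pics/s3.png",cv2.resize(a[60:230,200:400,::-1],None,fx=3.5,fy=3.5,interpolation=2))
cv2.imwrite("pics/t3.png",cv2.resize(b[180:340,380:580,::-1],None,fx=3.5,fy=3.5,interpolation=2))
for c in("scene","top"):
  for l in("board","board_mouth","board_seat","board_center"):
    for d in vision.tip_of(c,l):
        X=w(c,d["at"]); 
        if X[1]<0: print(c,l,round(d["conf"],2),X)
```

```text
t 7.4 pos [ 0.5178 -0.2533  0.4522] rv [ 0.2395 -0.2423  0.2044] F [ 0.2923 -0.6814 -0.7086] w 0.009847237680163698
[0.022 0.004 0.027] [ 0.002  -0.002   0.0017]
scene board 0.85 [ 0.5178 -0.2515  0.1636]
scene board_mouth 0.66 [ 0.5314 -0.1867  0.2353]
scene board_seat 0.97 [ 0.5174 -0.2512  0.2437]
scene board_center 0.62 [ 0.5133 -0.251   0.231 ]
scene board_center 0.17 [ 0.519  -0.2504  0.2431]
top board 0.83 [ 0.5161 -0.2488  0.1599]
top board_mouth 0.91 [ 0.5238 -0.1856  0.2388]
top board_seat 0.77 [ 0.5167 -0.252   0.2523]
top board_center 0.7 [ 0.5165 -0.2481  0.2323]
```

View pics/s3.png

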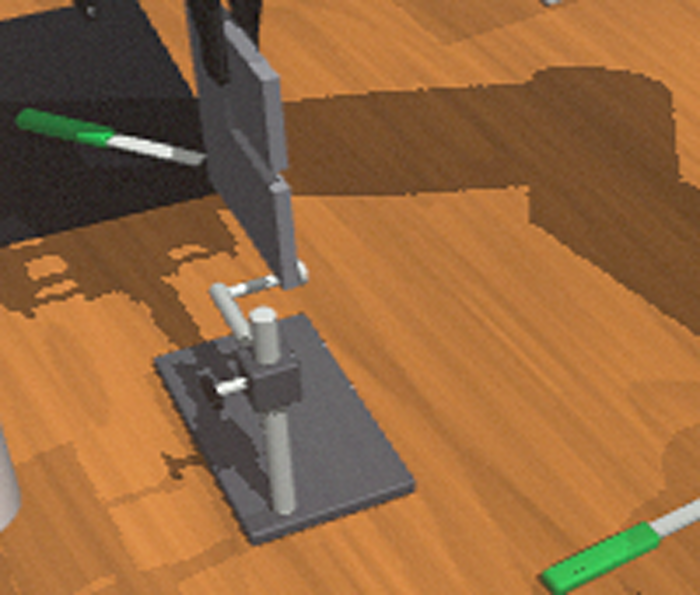

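View pics/t3.png

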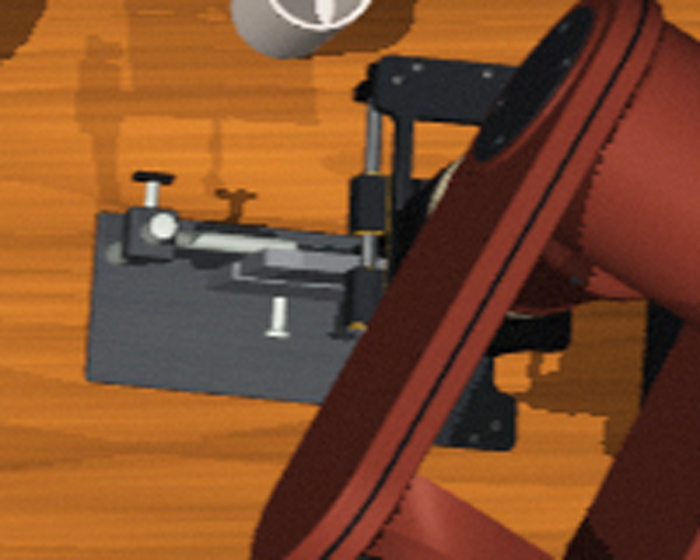

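Call:
{"op": "send_rows", "data": {
  "series": [
    {"slide": [0.03,0.004,0.027],"delta_rot": [0.002,-0.002,0.0017]},
    {"slide": [0.03,0,0],"delta_rot": [0,0,0]},
    {"slide": [0.02,0,0],"delta_rot": [0,0,0]},
    {"slide": [0.02,0,0],"delta_rot": [0,0,0]}
  ]
}}

```text
time_s: 8.4
tool_pos: [0.5177, -0.2569, 0.4418]
ee_rot: [-0.526, -0.472, 0.526, -0.473]
force: [0.8, 0.0, -0.8]
width: 0.0099
```

Run:
```python
from h import *
plan((.518,-.256,.44),-6.1,1)
```

```text
t 8.4 pos [ 0.5177 -0.2569  0.4418] rv [-0.083   0.0358 -0.0397] F [ 0.7579  0.03   -0.7645] w 0.009892280225545523
[ 0.018  0.002 -0.01 ] [-0.0007  0.0003 -0.0003]
```

Call:
{"op": "send_rows", "data": {
  "series": [
    {"slide": [0.02,0,0],"delta_rot": [0,0,0]},
    {"slide": [0.02,0,0],"delta_rot": [0,0,0]},
    {"slide": [0.02,0,0],"delta_rot": [0,0,0]},
    {"slide": [0.01,0,0],"delta_rot": [0,0,0]}
  ]
}}

```text
time_s: 8.9
tool_pos: [0.5177, -0.2569, 0.4341]
ee_rot: [-0.526, -0.472, 0.526, -0.473]
force: [-1.0, 0.3, -1.6]
width: 0.01
```

Call:
{"op": "send_rows", "data": {
  "series": [
    {"slide": [0.01,0,0],"delta_rot": [0,0,0]},
    {"slide": [0.01,0,0],"delta_rot": [0,0,0]},
    {"slide": [0.01,0,0],"delta_rot": [0,0,0]}
  ]
}}

```text
time_s: 9.28
tool_pos: [0.5177, -0.2569, 0.431]
ee_rot: [0.526, 0.472, -0.526, 0.473]
force: [-0.6, -0.0, -2.0]
width: 0.0103
```

Call:
{"op": "send_rows", "data": {
  "series": [
    {"slide": [0.01,0,0],"delta_rot": [0,0,0]},
    {"slide": [0.01,0,0],"delta_rot": [0,0,0]}
  ]
}}

```text
time_s: 9.52
tool_pos: [0.5178, -0.2569, 0.4289]
ee_rot: [0.526, 0.472, -0.526, 0.473]
force: [-0.7, 0.6, -1.4]
width: 0.01
```

Call:
{"op": "send_rows", "data": {
  "series": [
    {"slide": [0.01,0,0],"delta_rot": [0,0,0]},
    {"slide": [0.01,0,0],"delta_rot": [0,0,0]}
  ]
}}

```text
time_s: 9.78
tool_pos: [0.5177, -0.2569, 0.4268]
ee_rot: [0.526, 0.472, -0.526, 0.473]
force: [0.8, -0.2, -1.1]
width: 0.0098
```

Call:
{"op": "send_rows", "data": {
  "series": [
    {"slide": [0.01,0,0],"delta_rot": [0,0,0]},
    {"slide": [0.01,0,0],"delta_rot": [0,0,0]}
  ]
}}

```text
time_s: 10.02
tool_pos: [0.5177, -0.2569, 0.4246]
ee_rot: [0.526, 0.472, -0.526, 0.473]
force: [0.1, 0.1, -0.6]
width: 0.0096
```

Call:
{"op": "send_rows", "data": {
  "series": [
    {"slide": [0.01,0,0],"delta_rot": [0,0,0]}
  ]
}}

```text
time_s: 10.15
tool_pos: [0.5177, -0.2569, 0.4236]
ee_rot: [-0.526, -0.472, 0.526, -0.473]
force: [0.3, -0.6, -1.4]
width: 0.0094
```

Call:
{"op": "send_rows", "data": {
  "series": [
    {"slide": [0.01,0,0],"delta_rot": [0,0,0]}
  ]
}}

```text
time_s: 10.28
tool_pos: [0.5178, -0.2569, 0.4225]
ee_rot: [-0.526, -0.472, 0.526, -0.473]
force: [-1.0, 0.1, 2.1]
width: 0.0094
```

Call:
{"op": "send_rows", "data": {
  "series": [
    {"slide": [0.01,0,0],"delta_rot": [0,0,0]}
  ]
}}

```text
time_s: 10.4
tool_pos: [0.5179, -0.257, 0.4223]
ee_rot: [0.526, 0.472, -0.526, 0.473]
force: [-1.1, 0.2, 6.4]
width: 0.01
```

Call:
{"op": "send_rows", "data": {
  "series": [
    {"slide": [-0.06,0,0],"delta_rot": [0,0,0]},
    {"slide": [-0.03,0,0.15],"delta_rot": [0,0,0]},
    {"slide": [0,0,0.25],"delta_rot": [0,0,0]},
    {"slide": [0,0,0.25],"delta_rot": [0,0,0]},
    {"slide": [0,0,0.1],"delta_rot": [0,0,0]},
    {"slide": [0,0,0],"delta_rot": [0,0,0]},
    {"slide": [0,0,0],"delta_rot": [0,0,0]}
  ]
}}

```text
time_s: 11.28
tool_pos: [0.509, -0.3366, 0.4315]
ee_rot: [0.526, 0.472, -0.526, 0.473]
force: [-0.6, 0.7, -1.2]
width: 0.0096
```

Run:
```python
from h import *
plan((.508,-.332,.3427),-6.1,1)
```

```text
t 11.275 pos [ 0.509  -0.3366  0.4315] rv [-0.1184  0.0442 -0.0566] F [-0.5728  0.6628 -1.1512] w 0.009601993476465386
[ 0.888 -0.016 -0.045] [-0.001   0.0004 -0.0005]
```

Call:
{"op": "send_rows", "data": {
  "series": [
    {"slide": [0.15,-0.016,-0.045],"delta_rot": [-0.001,0,0]},
    {"slide": [0.25,0,0],"delta_rot": [0,0,0]},
    {"slide": [0.25,0,0],"delta_rot": [0,0,0]},
    {"slide": [0.15,0,0],"delta_rot": [0,0,0]},
    {"slide": [0,0,0],"delta_rot": [0,0,0]},
    {"slide": [0,0,0],"delta_rot": [0,0,0]},
    {"slide": [0,0,0],"delta_rot": [0,0,0]}
  ]
}}

```text
time_s: 12.15
tool_pos: [0.5086, -0.3274, 0.3476]
ee_rot: [0.525, 0.474, -0.524, 0.474]
force: [-0.3, 0.8, -1.7]
width: 0.0102
```

Run:
```python
from h import *
plan((.508,-.332,.3427),-6.1,1)
a=vision.camera("scene")
cv2.imwrite("pics/s4.png",cv2.resize(a[60:230,200:400,::-1],None,fx=3.5,fy=3.5,interpolation=2))
for l in("board","board_mouth","board_seat"):
    for d in vision.tip_of("scene",l):
        X=w("scene",d["at"]); 
        if X[1]<0: print(l,round(d["conf"],2),X)
```

```text
t 12.15 pos [ 0.5086 -0.3274  0.3476] rv [ 0.275  -0.0256 -0.0688] F [-0.3321  0.8349 -1.6841] w 0.010187090432957471
[ 0.049 -0.001  0.047] [ 0.0023 -0.0002 -0.0006]
board 0.97 [ 0.5118 -0.3272  0.0566]
board_mouth 0.82 [ 0.5202 -0.2617  0.1281]
board_seat 0.68 [ 0.5107 -0.328   0.1401]
```

View pics/s4.png

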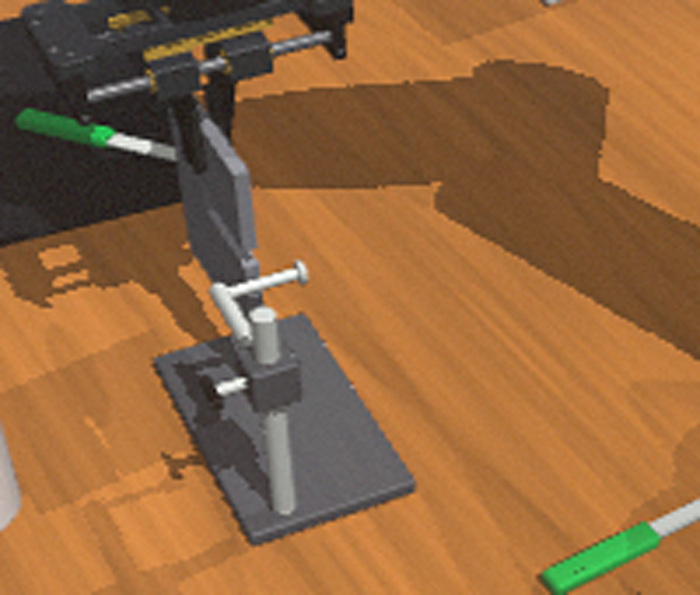

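Call:
{"op": "send_rows", "data": {
  "series": [
    {"slide": [0.045,-0.002,0.02],"delta_rot": [0.002,0,0]},
    {"slide": [0,0,0],"delta_rot": [0,0,0]},
    {"slide": [0,0,0],"delta_rot": [0,0,0]}
  ]
}}

```text
time_s: 12.72
tool_pos: [0.508, -0.3298, 0.343]
ee_rot: [0.526, 0.472, -0.526, 0.473]
force: [-0.0, 0.1, -2.2]
width: 0.0099
```

Run:
```python
from h import *
plan((.518,-.2405,.3427),-6.1,1)
```

```text
t 12.725 pos [ 0.508  -0.3298  0.343 ] rv [-0.0031 -0.0046 -0.0904] F [-0.0199  0.0823 -2.1841] w 0.009920619133027019
[ 0.003  0.004 -0.898] [-0.     -0.     -0.0008]
```

Call:
{"op": "send_rows", "data": {
  "series": [
    {"slide": [0.002,0,-0.04],"delta_rot": [0,0,0]},
    {"slide": [0,0,-0.04],"delta_rot": [0,0,0]},
    {"slide": [0,0,-0.03],"delta_rot": [0,0,0]},
    {"slide": [0,0,-0.03],"delta_rot": [0,0,0]}
  ]
}}

```text
time_s: 13.22
tool_pos: [0.5096, -0.3149, 0.3427]
ee_rot: [0.526, 0.472, -0.525, 0.473]
force: [0.3, 0.3, -1.8]
width: 0.0098
```

Call:
{"op": "send_rows", "data": {
  "series": [
    {"slide": [0,0,-0.03],"delta_rot": [0,0,0]},
    {"slide": [0,0,-0.02],"delta_rot": [0,0,0]}
  ]
}}

```text
time_s: 13.48
tool_pos: [0.5102, -0.3094, 0.3428]
ee_rot: [0.526, 0.472, -0.525, 0.473]
force: [-0.2, -0.1, -1.2]
width: 0.0097
```

Call:
{"op": "send_rows", "data": {
  "series": [
    {"slide": [0,0,-0.02],"delta_rot": [0,0,0]},
    {"slide": [0,0,-0.02],"delta_rot": [0,0,0]}
  ]
}}

```text
time_s: 13.72
tool_pos: [0.5107, -0.3051, 0.3429]
ee_rot: [0.526, 0.472, -0.525, 0.473]
force: [0.4, -0.6, -1.4]
width: 0.0095
```

Call:
{"op": "send_rows", "data": {
  "series": [
    {"slide": [0,0,-0.02],"delta_rot": [0,0,0]},
    {"slide": [0,0,-0.02],"delta_rot": [0,0,0]}
  ]
}}

```text
time_s: 13.98
tool_pos: [0.5111, -0.3009, 0.3428]
ee_rot: [0.526, 0.472, -0.525, 0.473]
force: [-0.7, -0.1, -0.5]
width: 0.0095
```

Call:
{"op": "send_rows", "data": {
  "series": [
    {"slide": [0,0,-0.03],"delta_rot": [0,0,0]},
    {"slide": [0,0,-0.03],"delta_rot": [0,0,0]},
    {"slide": [0,0,-0.03],"delta_rot": [0,0,0]}
  ]
}}

```text
time_s: 14.35
tool_pos: [0.5122, -0.2914, 0.3428]
ee_rot: [0.526, 0.472, -0.525, 0.473]
force: [0.8, -0.5, -2.2]
width: 0.0096
```

Run:
```python
from h import *
plan((.518,-.2405,.3427),-6.1,1)
a=vision.camera("scene")
cv2.imwrite("pics/s5.png",cv2.resize(a[80:200,210:350,::-1],None,fx=5,fy=5,interpolation=2))
```

```text
t 14.35 pos [ 0.5122 -0.2914  0.3428] rv [-0.0051 -0.0116 -0.0914] F [ 0.7732 -0.5442 -2.1966] w 0.009594686325322208
[ 0.001  0.004 -0.512] [-0.     -0.0001 -0.0008]
```

View pics/s5.png

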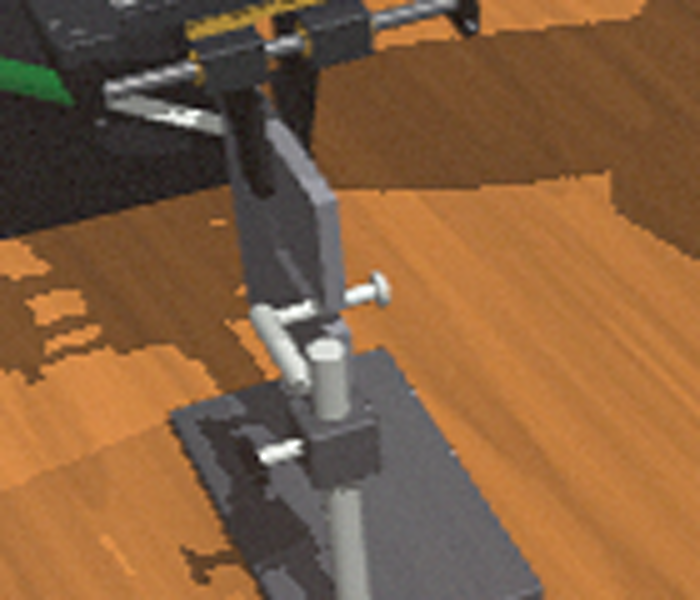

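The pin passes through the slot (it disappears under the upper lip at crop 335,305), in the middle of the pin's length. I'll continue sliding.

Call:
{"op": "send_rows", "data": {
  "series": [
    {"slide": [0,0,-0.03],"delta_rot": [0,0,0]},
    {"slide": [0,0,-0.03],"delta_rot": [0,0,0]},
    {"slide": [0,0,-0.03],"delta_rot": [0,0,0]},
    {"slide": [0,0,-0.03],"delta_rot": [0,0,0]}
  ]
}}

```text
time_s: 14.9
tool_pos: [0.5136, -0.2784, 0.3428]
ee_rot: [0.526, 0.472, -0.525, 0.473]
force: [0.3, 0.8, -0.9]
width: 0.0097
```

Call:
{"op": "send_rows", "data": {
  "series": [
    {"slide": [0,0,-0.03],"delta_rot": [0,0,0]},
    {"slide": [0,0,-0.03],"delta_rot": [0,0,0]},
    {"slide": [0,0,-0.03],"delta_rot": [0,0,0]},
    {"slide": [0,0,-0.03],"delta_rot": [0,0,0]}
  ]
}}

```text
time_s: 15.4
tool_pos: [0.5149, -0.2656, 0.3428]
ee_rot: [0.526, 0.472, -0.525, 0.473]
force: [0.6, 0.8, -2.2]
width: 0.0096
```

Call:
{"op": "send_rows", "data": {
  "series": [
    {"slide": [0,0,-0.03],"delta_rot": [0,0,0]},
    {"slide": [0,0,-0.03],"delta_rot": [0,0,0]},
    {"slide": [0,0,-0.03],"delta_rot": [0,0,0]}
  ]
}}

```text
time_s: 15.78
tool_pos: [0.516, -0.256, 0.3429]
ee_rot: [0.526, 0.472, -0.525, 0.473]
force: [-0.1, -0.5, -1.6]
width: 0.0095
```

Call:
{"op": "send_rows", "data": {
  "series": [
    {"slide": [0,0,-0.02],"delta_rot": [0,0,0]},
    {"slide": [0,0,-0.02],"delta_rot": [0,0,0]}
  ]
}}

```text
time_s: 16.02
tool_pos: [0.5164, -0.2516, 0.3429]
ee_rot: [0.526, 0.472, -0.525, 0.473]
force: [1.1, 0.6, -1.2]
width: 0.0098
```

Now slowly to the closed end.

Call:
{"op": "send_rows", "data": {
  "series": [
    {"slide": [0,0,-0.02],"delta_rot": [0,0,0]},
    {"slide": [0,0,-0.015],"delta_rot": [0,0,0]}
  ]
}}

```text
time_s: 16.27
tool_pos: [0.5168, -0.2479, 0.3428]
ee_rot: [0.526, 0.472, -0.525, 0.473]
force: [-0.7, -0.2, -1.9]
width: 0.0102
```

Call:
{"op": "send_rows", "data": {
  "series": [
    {"slide": [0,0,-0.01],"delta_rot": [0,0,0]},
    {"slide": [0,0,-0.01],"delta_rot": [0,0,0]}
  ]
}}

```text
time_s: 16.52
tool_pos: [0.5171, -0.2458, 0.3429]
ee_rot: [0.526, 0.472, -0.525, 0.473]
force: [0.6, 0.4, -0.9]
width: 0.0099
```

Call:
{"op": "send_rows", "data": {
  "series": [
    {"slide": [0,0,-0.01],"delta_rot": [0,0,0]},
    {"slide": [0,0,-0.01],"delta_rot": [0,0,0]}
  ]
}}

```text
time_s: 16.77
tool_pos: [0.5172, -0.2438, 0.3429]
ee_rot: [0.526, 0.472, -0.525, 0.473]
force: [0.6, 0.7, -1.0]
width: 0.0099
```

Call:
{"op": "send_rows", "data": {
  "series": [
    {"slide": [0,0,-0.01],"delta_rot": [0,0,0]},
    {"slide": [0,0,-0.01],"delta_rot": [0,0,0]}
  ]
}}

```text
time_s: 17.02
tool_pos: [0.5175, -0.2417, 0.3429]
ee_rot: [0.526, 0.472, -0.525, 0.473]
force: [-0.5, -0.3, -2.0]
width: 0.0099
```

Call:
{"op": "send_rows", "data": {
  "series": [
    {"slide": [0,0,-0.01],"delta_rot": [0,0,0]}
  ]
}}

```text
time_s: 17.15
tool_pos: [0.5176, -0.2406, 0.3429]
ee_rot: [0.526, 0.472, -0.525, 0.473]
force: [0.4, -1.5, -1.9]
width: 0.0098
```

Call:
{"op": "send_rows", "data": {
  "series": [
    {"slide": [0,0,-0.01],"delta_rot": [0,0,0]}
  ]
}}

```text
time_s: 17.27
tool_pos: [0.5177, -0.2395, 0.3429]
ee_rot: [0.526, 0.472, -0.525, 0.473]
force: [0.6, -1.0, -1.8]
width: 0.0099
```

Call:
{"op": "send_rows", "data": {
  "series": [
    {"slide": [0,0,-0.01],"delta_rot": [0,0,0]}
  ]
}}

```text
time_s: 17.4
tool_pos: [0.5178, -0.2384, 0.3429]
ee_rot: [0.526, 0.472, -0.525, 0.473]
force: [-0.4, -0.6, -1.3]
width: 0.0099
```

Call:
{"op": "send_rows", "data": {
  "series": [
    {"slide": [0,0,-0.008],"delta_rot": [0,0,0]}
  ]
}}

```text
time_s: 17.52
tool_pos: [0.5179, -0.2377, 0.3429]
ee_rot: [0.526, 0.472, -0.525, 0.473]
force: [-0.9, -2.2, -2.0]
width: 0.0097
```

Call:
{"op": "send_rows", "data": {
  "series": [
    {"slide": [0,0,-0.008],"delta_rot": [0,0,0]}
  ]
}}

```text
time_s: 17.65
tool_pos: [0.5179, -0.2373, 0.3429]
ee_rot: [0.526, 0.472, -0.526, 0.473]
force: [-0.7, -3.2, -2.5]
width: 0.0098
```

Call:
{"op": "send_rows", "data": {
  "series": [
    {"slide": [0,0,-0.008],"delta_rot": [0,0,0]}
  ]
}}

```text
time_s: 17.77
tool_pos: [0.5179, -0.2369, 0.3429]
ee_rot: [-0.526, -0.472, 0.526, -0.474]
force: [0.0, -4.8, -2.5]
width: 0.01
```

Call:
{"op": "send_rows", "data": {
  "series": [
    {"slide": [0,0,0.028],"delta_rot": [0,0,0]},
    {"slide": [0,0,0],"delta_rot": [0,0,0]}
  ]
}}

```text
time_s: 18.02
tool_pos: [0.5177, -0.2394, 0.3429]
ee_rot: [0.526, 0.472, -0.526, 0.473]
force: [0.6, 0.1, -2.0]
width: 0.0097
```

Call:
{"op": "send_rows", "data": {
  "series": [
    {"slide": [0.015,0,0],"delta_rot": [0,0,0]},
    {"slide": [0.02,0,0],"delta_rot": [0,0,0]},
    {"slide": [0.02,0,0],"delta_rot": [0,0,0]}
  ]
}}

```text
time_s: 18.4
tool_pos: [0.5178, -0.239, 0.3372]
ee_rot: [0.526, 0.472, -0.525, 0.473]
force: [-0.8, 0.7, -1.4]
width: 0.0101
```

Call:
{"op": "send_rows", "data": {
  "series": [
    {"slide": [0.015,0,0.004],"delta_rot": [0,0,0]},
    {"slide": [0.015,0,0],"delta_rot": [0,0,0]}
  ]
}}

```text
time_s: 18.65
tool_pos: [0.5177, -0.2393, 0.3338]
ee_rot: [0.526, 0.472, -0.525, 0.473]
force: [-0.4, -0.3, -1.3]
width: 0.0095
```

Call:
{"op": "send_rows", "data": {
  "series": [
    {"slide": [0.01,0,0],"delta_rot": [0,0,0]},
    {"slide": [0.01,0,0],"delta_rot": [0,0,0]}
  ]
}}

```text
time_s: 18.9
tool_pos: [0.5177, -0.2393, 0.3316]
ee_rot: [0.526, 0.472, -0.525, 0.473]
force: [0.2, -0.2, -1.5]
width: 0.0098
```

Call:
{"op": "send_rows", "data": {
  "series": [
    {"slide": [0.01,0,0],"delta_rot": [0,0,0]}
  ]
}}

```text
time_s: 19.02
tool_pos: [0.5177, -0.2393, 0.3305]
ee_rot: [0.526, 0.472, -0.525, 0.473]
force: [-0.5, 0.4, 1.4]
width: 0.0098
```

Call:
{"op": "send_rows", "data": {
  "series": [
    {"slide": [0.008,0,0],"delta_rot": [0,0,0]}
  ]
}}

```text
time_s: 19.15
tool_pos: [0.5178, -0.2393, 0.3304]
ee_rot: [0.526, 0.472, -0.525, 0.473]
force: [-1.9, 1.8, 5.4]
width: 0.0097
```

Call:
{"op": "send_rows", "data": {
  "series": [
    {"slide": [-0.004,0,0],"delta_rot": [0,0,0]},
    {"slide": [0,0,0],"delta_rot": [0,0,0]},
    {"slide": [0,0,0],"delta_rot": [0,0,0]}
  ],
  "squeeze": 5
}}

```text
time_s: 19.52
tool_pos: [0.5178, -0.2393, 0.3305]
ee_rot: [0.526, 0.472, -0.525, 0.473]
force: [-0.4, 0.3, -1.3]
width: 0.0099
```

Call:
{"op": "send_rows", "data": {
  "series": [
    {"slide": [0,0,0],"delta_rot": [0,0,0]},
    {"slide": [0,0,0],"delta_rot": [0,0,0]},
    {"slide": [0,0,0],"delta_rot": [0,0,0]}
  ],
  "claw": -0.6
}}

```text
time_s: 19.9
tool_pos: [0.518, -0.2395, 0.3309]
ee_rot: [0.526, 0.472, -0.525, 0.474]
force: [0.4, 0.0, -0.6]
width: 0.0173
```

Run:
```python
from h import *
plan((.518,-.2405,.3305),-6.1,1)
a=vision.camera("scene")
cv2.imwrite("pics/s6.png",cv2.resize(a[80:200,210:350,::-1],None,fx=5,fy=5,interpolation=2))
for l in("board","board_mouth","board_seat"):
    for d in vision.tip_of("scene",l):
        X=w("scene",d["at"]); 
        if X[1]<0: print(l,round(d["conf"],2),X)
```

```text
t 19.9 pos [ 0.518  -0.2395  0.3309] rv [ 0.0004  0.0166 -0.1625] F [ 0.3924  0.0409 -0.6042] w 0.017324113795013026
[0.004 0.001 0.01 ] [ 0.      0.0001 -0.0014]
board 0.71 [ 0.5207 -0.2412  0.0394]
board_mouth 0.72 [ 0.5305 -0.1753  0.1139]
board_mouth 0.67 [ 0.5216 -0.2379  0.0375]
board_seat 0.88 [ 0.52   -0.237   0.1229]
```

View pics/s6.png

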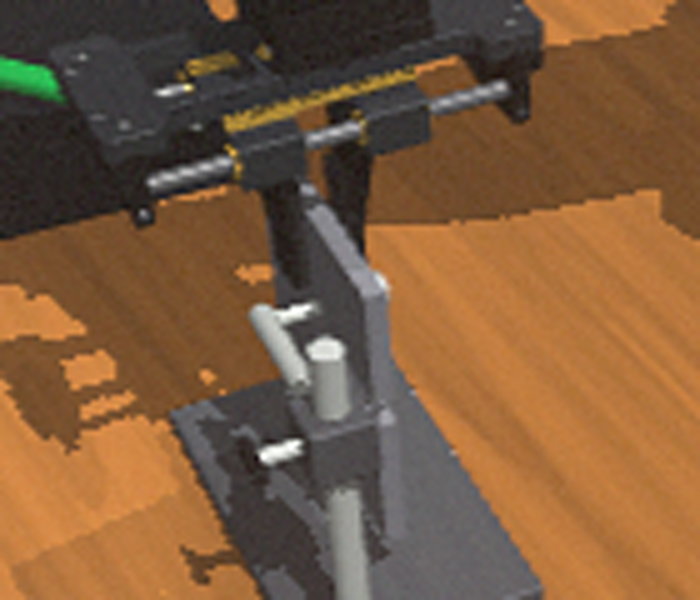

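The board hangs on the pin, fingers opened to 17 mm. I'll open a bit more, then lift straight up.

Call:
{"op": "send_rows", "data": {
  "series": [
    {"slide": [0,0,0],"delta_rot": [0,0,0]},
    {"slide": [0,0,0],"delta_rot": [0,0,0]},
    {"slide": [0,0,0],"delta_rot": [0,0,0]}
  ],
  "claw": -0.2
}}

```text
time_s: 20.48
tool_pos: [0.518, -0.2395, 0.3308]
ee_rot: [0.526, 0.472, -0.525, 0.473]
force: [0.2, -0.1, 0.3]
width: 0.0331
```

Call:
{"op": "send_rows", "data": {
  "series": [
    {"slide": [-0.05,0,0],"delta_rot": [0,0,0]},
    {"slide": [-0.15,0,0],"delta_rot": [0,0,0]},
    {"slide": [-0.3,0,0],"delta_rot": [0,0,0]},
    {"slide": [-0.4,0,0],"delta_rot": [0,0,0]},
    {"slide": [-0.4,0,0],"delta_rot": [0,0,0]},
    {"slide": [-0.2,0,0],"delta_rot": [0,0,0]},
    {"slide": [0,0,0],"delta_rot": [0,0,0]},
    {"slide": [0,0,0],"delta_rot": [0,0,0]}
  ]
}}

```text
time_s: 21.48
tool_pos: [0.517, -0.239, 0.4917]
ee_rot: [0.527, 0.47, -0.525, 0.475]
force: [0.3, 0.1, -0.2]
width: 0.0348
```

Run:
```python
from h import *
a=vision.camera("scene");b=vision.camera("top")
cv2.imwrite("pics/s7.png",cv2.resize(a[100:220,210:350,::-1],None,fx=5,fy=5,interpolation=2))
cv2.imwrite("pics/s7f.png",a[:,:,::-1])
for c in("scene","top"):
  for l in("board","board_mouth","board_seat"):
    for d in vision.tip_of(c,l):
        X=w(c,d["at"]); 
        if X[1]<0: print(c,l,round(d["conf"],2),X)
print(telemetry.get_obs())
```

```text
scene board 0.9 [ 0.5197 -0.2374  0.0377]
scene board_mouth 0.57 [ 0.5291 -0.1733  0.1117]
scene board_seat 0.76 [ 0.5196 -0.2399  0.1229]
top board 0.88 [ 0.5173 -0.2373  0.0395]
top board_mouth 0.56 [ 0.5252 -0.1707  0.1186]
top board_seat 0.89 [ 0.5207 -0.239   0.132 ]
{'time_s': 21.875, 'joints': array([-0.5718,  0.0428,  1.5613,  0.001 ,  1.5311, -0.4654]), 'dq': array([-0.0011, -0.0014, -0.0042,  0.0002,  0.0002,  0.0005]), 'tau': array([  0.0025, -42.0024, -39.8779,   0.0571,   0.0345,   0.0004]), 'tool_pos': array([ 0.5172, -0.2391,  0.4913]), 'ee_rot': array([ 0.5268,  0.4706, -0.5249,  0.4748]), 'force': array([-0.4012,  0.9388, -0.9041]), 'wrist_torque': array([-0.0953,  0.0247, -0.0031]), 'width': 0.03486081646411163}
```

View pics/s7.png

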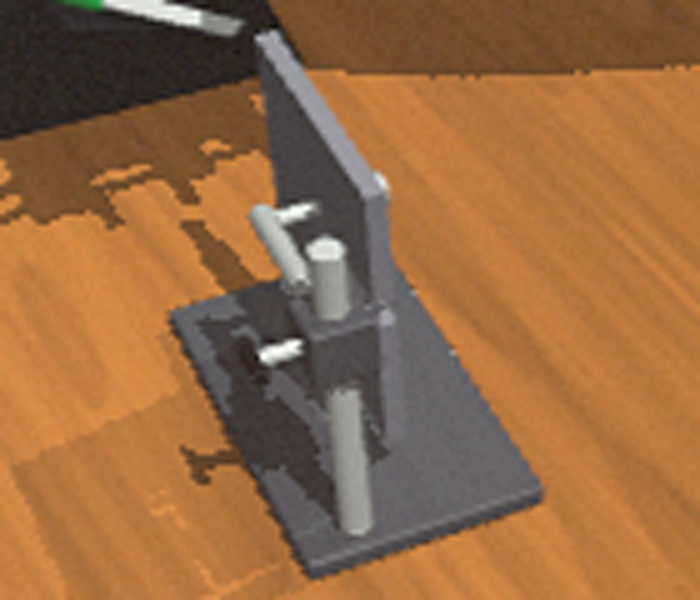

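View pics/s7f.png

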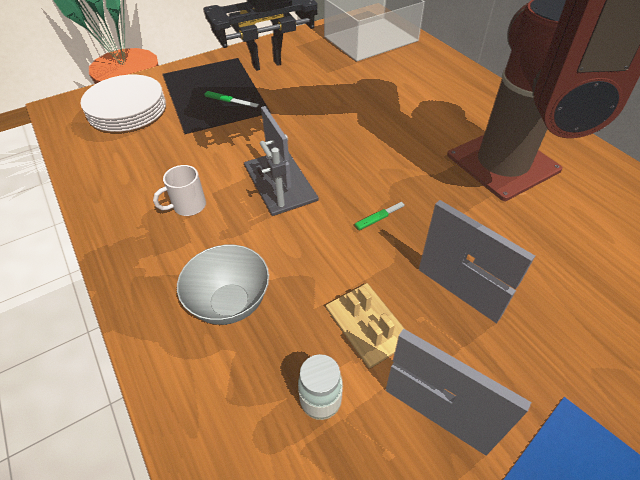

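Call:
{"op": "send_rows", "data": {
  "series": [
    {"slide": [0,0,0],"delta_rot": [0,0,0]},
    {"slide": [0,0,0],"delta_rot": [0,0,0]},
    {"slide": [0,0,0],"delta_rot": [0,0,0]},
    {"slide": [0,0,0],"delta_rot": [0,0,0]}
  ]
}}

```text
time_s: 22.38
tool_pos: [0.5172, -0.2391, 0.4908]
ee_rot: [0.527, 0.471, -0.525, 0.475]
force: [-0.2, -0.8, -0.3]
width: 0.0349
```

Run:
```python
from h import *
a=vision.camera("scene").astype(int); b=cv2.imread("pics/s7f.png")[:,:,::-1].astype(int)
print("diff stand area",np.abs(a-b)[100:220,235:330].max(), (np.abs(a-b)[100:220,235:330].max(2)>25).sum())
Rz=Ro.from_euler("z",-6.1,degrees=True)
for t in(-3,0,3):
  R=Rz*Ro.from_euler("x",t,degrees=True); pin=np.array([.518,-.2393,.127])
  print(t,[np.round(px("scene",pin+R.apply((0,y,.052))),1) for y in(-.064,.066)])
```

```text
diff stand area 90 16
-3 [array([263. , 104.9]), array([285.4, 139.9])]
0 [array([262.7, 105.6]), array([284.7, 137.8])]
3 [array([262.5, 106.3]), array([284.1, 135.7])]
```

Run:
```python
from h import *
a=vision.camera("scene"); b=cv2.imread("pics/s7f.png")[:,:,::-1]
d=np.abs(a.astype(int)-b)[100:220,235:330].max(2); ys,xs=np.where(d>25); print([(x+235,y+100) for x,y in zip(xs,ys)])
cv2.imwrite("pics/s8.png",cv2.resize(a[95:195,235:320,::-1],None,fx=6,fy=6,interpolation=2))
```

```text
[(np.int64(329), np.int64(114)), (np.int64(293), np.int64(115)), (np.int64(299), np.int64(115)), (np.int64(300), np.int64(115)), (np.int64(253), np.int64(130)), (np.int64(260), np.int64(130)), (np.int64(239), np.int64(132)), (np.int64(240), np.int64(132)), (np.int64(253), np.int64(132)), (np.int64(238), np.int64(134)), (np.int64(239), np.int64(136)), (np.int64(242), np.int64(136)), (np.int64(250), np.int64(140))]
```

View pics/s8.png

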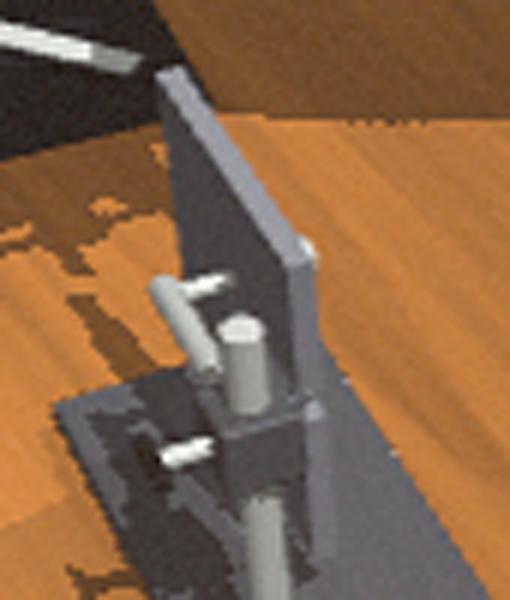

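The only differences between the two pictures are along the gripper's shadow. The board stays still and upright, and the robot is clear of it. I'm handing in.

```bash
python3 -c "
from rig import r
print(r.hand_in())"
```

```text
the job is handed in; nothing more can be done
None
```

The small board is hanging on the stand's pin by its L-slot, and the job was handed in at about 22.5 s of the 58 s allowed.

- **Finding the pin:** I took the board from the rack and lowered its lower edge gently onto the pin. That put the pin's axis at about 127 mm above the table, against a camera estimate of 124–125 mm.
- **Hanging it:** I slid the slot over the pin until it met the closed end, backed off about 2.5 mm, and lowered it 12 mm. The seat contact came at the predicted height. I then let go and lifted the gripper straight away.
- **Forces:** The highest wrist readings I saw were about 6 N at the feel contact, 5 N at the closed end and 5 N at the seat. I only saw readings at the end of each move, not continuously.
- **Last checks:** Pictures at least 0.5 s apart differ only along the gripper's shadow, so the board is still. The gripper is clear, and the bowl, mug, jar and peeler look where they were.
- **Disagreements:** The network seat heights were 123 and 132 mm, either side of the felt 127 mm. The board's top edge in the picture allows a tilt of 0–2.5°, too close to pixel error to tell apart from upright.

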